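Close up the sprung row of tins on the pantry riser

TASK

Get all four tins into one neat row on the wooden riser: standing side by side with no gaps between the end stop and the orange sprung keeper, each one touching the back fence, the fourth tin pressing the keeper back so that its pointer shows in the green band. Slide the tins along the board, never lift or tip one, and press them home gently, with no more than about 3 kg. Leave the spice jar and everything else where they are.

Things in the scene. Friction and masses are not known exactly. Their poses are not given: they have to be found in the camera images.
- shelf: Low wooden riser, fixed. Board 230 mm deep (x -125 to +105), 440 wide (y -220 to +220), top 40 mm above counter, smooth (friction about 0.2). Origin on the counter; x points away from the robot, y along the row to the orange keeper. Back fence: face at x = +85 mm, 45 mm high over the board (a touching tin has its centre at x = +52). Open and flat in front of the row.
- keeper_face (a point): Fixed mark on the riser, axes as the riser's: where the keeper's face stands at rest (riser y = +121 mm), on the row's centre line (x = +52 mm), at half the height of the tins. Tins squeezed between stop and keeper while out of line may pop forward and must be pressed back to the fence.
- stop_face (a point): Fixed mark, axes as the riser's: face of the dark wooden end stop (riser y = -125 mm), on the row's centre line, half tin height. It reaches from x = +44 mm to the fence; in front of that a lead-in flares 30 deg outwards to x = +18, y = -140 mm; both 55 mm high over the board. From here to the keeper at rest are 246 mm; four tins measure 264, so the keeper must give way by 18.
- keeper (a joint): Orange sprung keeper, a plate 55 mm deep (x +27 to +82 mm), 10 thick, 55 high over the board, sliding along the riser's y. 0 m = at rest; grows as it is pressed to +y, up to 0.045. Its spring needs 3 N to start and 1.5 N more per 10 mm. Its red pointer runs over a white scale on the fence with a green band for a full row (about 0.014 to 0.022 m).
- red_mid (a point): Centre (half-way up) of the red tin: upright closed can, 66 mm diameter, 75 tall, red with paper band and steel rims, 0.18 to 0.37 kg, loose on the board; z is its axis, yaw means nothing. Three of the four tins start between stop and keeper, a little apart and 7 to 30 mm short of the fence; the fourth, of any colour, stands in front of them on the board.
- yellow_mid (a point): Centre (half-way up) of the yellow tin: upright closed can, 66 mm diameter, 75 tall, yellow with paper band and steel rims, 0.18 to 0.37 kg, loose on the board; z is its axis, yaw means nothing. Three of the four tins start between stop and keeper, a little apart and 7 to 30 mm short of the fence; the fourth, of any colour, stands in front of them on the board.
- green_mid (a point): Centre (half-way up) of the green tin: upright closed can, 66 mm diameter, 75 tall, green with paper band and steel rims, 0.18 to 0.37 kg, loose on the board; z is its axis, yaw means nothing. Three of the four tins start between stop and keeper, a little apart and 7 to 30 mm short of the fence; the fourth, of any colour, stands in front of them on the board.
- blue_mid (a point): Centre (half-way up) of the blue tin: upright closed can, 66 mm diameter, 75 tall, blue with paper band and steel rims, 0.18 to 0.37 kg, loose on the board; z is its axis, yaw means nothing. Three of the four tins start between stop and keeper, a little apart and 7 to 30 mm short of the fence; the fourth, of any colour, stands in front of them on the board.
- spice: Bystander: small amber spice jar with black lid, 42 mm dia, 70 mm tall, standing on the front of the board near the keeper end; leave it alone. Origin: centre of its underside.
- oil: Bystander: green oil bottle, 66 mm dia, 220 mm tall. Origin: centre of its underside.
- mug: Bystander: blue mug, 80 mm dia, 90 mm tall. Origin: centre of its underside.
- bowl: Bystander: red bowl, 160 mm dia, 60 mm tall. Origin: centre of its underside.
- sponge: Bystander: yellow sponge block 100 x 65 x 30 mm. Origin: centre of its underside.
- carton: Bystander: yellow carton 60 x 90 x 170 mm tall. Origin: centre of its underside.
There are look-alikes about, which are no part of the job. What is shaped like the part that bears green_mid but purple or turquoise is not meant. What is shaped like the part that bears blue_mid but purple is not meant.

How it is judged:
At the end, for the whole second after the job is handed in: All four tins, in any order, stand upright (within 0.06 rad) and still on the board between stop and keeper, each touching the back fence to within 4 mm, and the keeper is held pressed back by 14 to 22 mm (green band), leaving no gaps (x of red_mid in the frame of shelf between 0.048 and 0.056 m and y of red_mid in the frame of shelf between -0.096 and 0.115 m and z of each of red_mid, yellow_mid, green_mid, blue_mid in the frame of shelf below 0.0805 m and angle between each of red_mid, yellow_mid, green_mid, blue_mid's own z axis and vertical below 0.06 rad and linear speed of each of tin_red, tin_yellow, tin_green, tin_blue below 0.01 m/s and x of yellow_mid in the frame of shelf between 0.048 and 0.056 m and y of yellow_mid in the frame of shelf between -0.096 and 0.115 m and x of green_mid in the frame of shelf between 0.048 and 0.056 m and y of green_mid in the frame of shelf between -0.096 and 0.115 m and x of blue_mid in the frame of shelf between 0.048 and 0.056 m and y of blue_mid in the frame of shelf between -0.096 and 0.115 m and value of joint keeper between 0.014 and 0.022 m).
It fails at once if a tin is lifted more than 15 mm off the board or leaves it (z of any of red_mid, yellow_mid, green_mid, blue_mid in the frame of shelf above 0.0925 m or z of any of red_mid, yellow_mid, green_mid, blue_mid in the frame of shelf below 0.06 m).
It fails at once if a tin is tipped by more than 0.35 rad (angle between any of red_mid, yellow_mid, green_mid, blue_mid's own z axis and vertical above 0.35 rad).
It fails at once if a tin is pressed against the riser, its stop or its keeper with more than 45 N (contact force between any of tin_red, tin_yellow, tin_green, tin_blue and shelf above 45 N).
It fails at once if a bystander is moved by more than 20 mm (distance of any of spice, oil, mug, bowl, sponge, carton from where it was at the start of the episode above 0.02 m).
It also fails if it takes over 72 s, if anything falls off the work surface, if the arm or the gripper's body presses on something with over 40 N, if the wrist force passes 120 N, or if a joint passes its speed limit or range.

ROBOT

A 7-joint arm with a two-finger parallel gripper is mounted at the origin on the work surface. World frame = base frame: x ahead of the robot, y to its left, z up, the work surface at z = 0. Lengths are in m, angles in rad, forces in N, time in s.
With the tool pointing down it reaches from about 0.425 to 0.875 m from the base axis. Payload 8.4 kg.
Tool frame: the origin (TCP) lies on the centre line of the jaws, within the pads' length; the fingertips stand 8 mm ahead of it and the grasp point (between the pads) lies 11 mm behind it; z points along the fingers, y is the line along which they close (so a half turn about z gives the same grasp; the last joint's range is limited). The gripper opens to 87 mm and grips with 3 to 60 N. Pads are 19 mm wide; open, the fingers measure 117 mm over their backs; the gripper's body (75 mm by 190 mm) begins 51 mm behind the grasp point.
Start: joints at [1.206, 0.333, 0.04, 1.465, -0.013, 1.343, -0.059], TCP at [0.171, -0.627, 0.231] pointing down, gripper open.
Joint ranges: [-2.58, 2.58], [-0.38, 2.09], [-1.3, 1.39], [0.25, 2.4], [-1.5, 4.64], [0.08, 2.09], [-2.65, 2.65]. Speed limits (rad/s): [2.22, 2.22, 2.79, 2.79, 3.14, 3.14, 3.14].

INTERFACE

Orientations are given as [roll, pitch, yaw] about the fixed x, y, z axes, in that order (R = Rz(yaw) Ry(pitch) Rx(roll)).
In Python, from bench import bot gives the robot as it stands.
- The arm moves only by the shell command python3 -m handwheel 'ROWS' [FORCE]. ROWS is JSON, a list of rows, each a list of 7 numbers: the shift along the tool's x, y, z in cm, then the turn, a rotation vector about the tool's x, y, z in rad, then the opening, from -1 (shut) to 1 (fully open). In form: [[dx, dy, dz, wx, wy, wz, hand], ...]. A call has 1 to 20 rows; each row is the pose to reach, as a shift and turn from the pose commanded when the call began, along the tool's axes at that moment; what a row does not reach only later rows make up. A row lasts 1/12 s, in which the tool goes at most 41.7 mm and 7.16 degrees, less where a joint would pass 70% of its speed; a pose out of reach is approached as far as the arm can. A call with a gripper value outside its range is refused whole. The fingers move at their own pace and stop on an object; FORCE is the grip in N (left out, the last holds). Time passes only in rows, so rows that repeat a pose let the fingers close. It gives the time, the measured TCP pose, the force, the opening and the grip force at its end, in the units of the state.
- bot.sense(): the state, without advancing time (a new reading comes with each control period).
- bot.read_camera(name): name is "side" or "top"; returns a dict with "pixels" (420x560x3 uint8, red, green, blue), "mtx" (3x3 intrinsics, pixels), "R" (3x3) and "t" (3): a world point X has camera coordinates R X + t. Camera axes: x right, y down, z forward; pixel columns grow to the right and rows downward; lengths in m; the calibration is good to about 2 mm. A picture is of the moment at which its call begins. There is no depth.
- bot.close_job(): hands the job in; it is judged then, once.
The state is a dict: "time_s": time; "joints": joint angles; "qd": joint speeds; "effort": joint torques, N m; "eef_pos": TCP position; "tool_rot": TCP orientation; "contact_force": force on the tool from outside, world axes, zero at the start; "ft_torque": the same for the moment, N m; "gripper_width": finger opening in m; "gripper_force": force on a finger pad.
Only numpy, scipy, OpenCV 4.12 (cv2) and the standard library are available. Lean on these libraries where they do the work, as an engineer would, in place of code of your own. Each camera call takes 0.05 s, during which the arm holds its last target. There are 200 camera calls.

## Working session

There is one attempt and no reset: what is moved stays moved. The work goes in short steps, Python scripts to look and compute and a shell command to move; the robot and the scene stay as the last step left them, time stands still between calls to the robot, and variables do not carry over. Pictures are saved under pics/ and viewed, at most 10 in all, crops included, and the job is handed in when it is done.

```bash
mkdir -p pics; ls; python3 - <<'E'
from bench import bot
import cv2
for n in("side","top"):
    c=bot.read_camera(n); cv2.imwrite(f"pics/{n}0.png",c["pixels"][:,:,::-1]); print(n,c["mtx"].tolist(),c["R"].tolist(),c["t"])
s=bot.sense(); print(s)
E
```

```text
pics
side [[415.24410259165614, 0.0, 279.95493843228434], [0.0, 415.24410259165614, 206.8853412942617], [0.0, 0.0, 1.0]] [[0.9723115469934169, -0.23357651501123813, 0.007229607075992089], [-0.15582728503403287, -0.671098029301287, -0.72480707247298], [0.17414968510505743, 0.7036117158654581, -0.6889139572360803]] [-0.57764486  0.13670435  1.05682249]
top [[498.48482456356885, 0.0, 280.3682008515776], [0.0, 498.48482456356885, 210.93391990644832], [0.0, 0.0, 1.0]] [[0.020144027267510266, -0.9997556916544184, -0.009098086064734928], [-0.9965877239199233, -0.019349985578699203, -0.08024018064667578], [0.08004452946674645, 0.01068340127017833, -0.9967340358589886]] [0.01420483 0.60353684 1.5470104 ]
{'time_s': 0.1, 'joints': array([ 1.20583577,  0.33383301,  0.03989412,  1.46615654, -0.01338482,
        1.34329691, -0.05850175]), 'qd': array([-1.63917604e-03, -7.40065048e-04, -1.19566874e-04, -3.01243144e-03,
       -7.75958236e-05,  1.43625063e-04,  1.49066409e-03]), 'effort': array([ 5.02306197e-03, -6.57800817e+01,  1.34080667e+00, -4.04701102e+01,
       -5.96363680e-02,  4.11325903e-02,  1.08530476e-04]), 'eef_pos': array([ 0.17057219, -0.6268061 ,  0.22976604]), 'tool_rot': array([-3.14016948e+00,  1.16694655e-04,  2.65727390e-01]), 'contact_force': array([-0.0038225 , -0.3185019 , -0.25234644]), 'ft_torque': array([ 0.03611258,  0.02924255, -0.02368174]), 'gripper_force': 0.0, 'gripper_width': 0.08689221301855693}
```

View pics/top0.png

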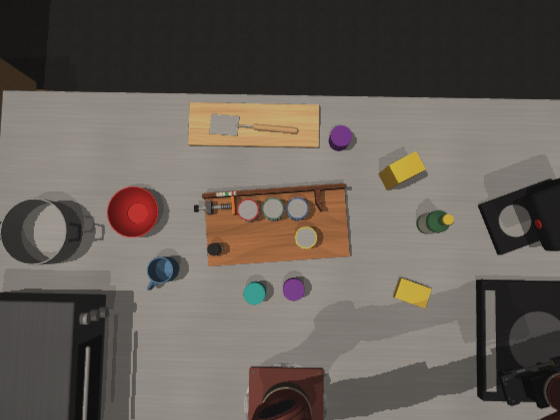

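View pics/side0.png

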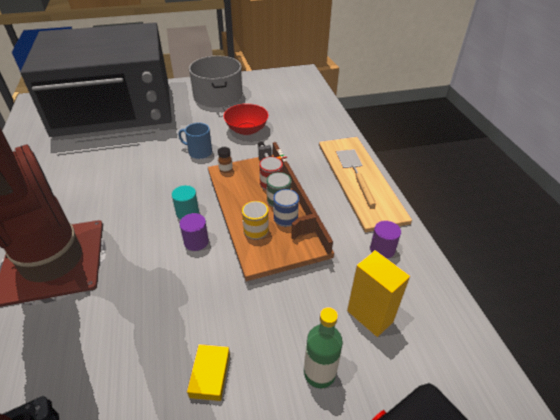

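Top view: tins' tops are at red (248,210), green (273,209), blue (298,208) and yellow (306,238), the last standing in front of the row. The stop is at (320,200), the keeper at (234,205) and the spice jar at (214,249). Look-alikes, all off the board: turquoise (255,293), purple (293,289) and purple (340,138). I choose the four tins on the board and check them in a crop.

```bash
python3 - <<'E'
import cv2
i=cv2.imread("pics/top0.png")[175:275,195:360]
cv2.imwrite("pics/crop0.png",cv2.resize(i,None,fx=4.8,fy=4.8,interpolation=cv2.INTER_CUBIC))
E
```

```text
(no output)
```

View pics/crop0.png

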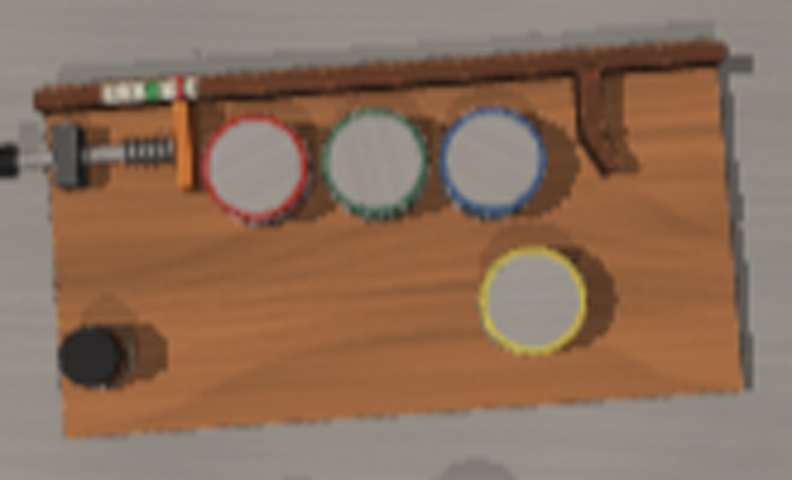

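Crop (4.8x): rims are red (255,168), green (376,163), blue (493,162) and yellow (533,301). The front board corners are at (65,437) and (745,390). The stop's lead-in is right of blue, and that is where the gap is.

```bash
cat > h.py <<'E'
import numpy as np, cv2
from bench import bot
def px2w(c,u,v,z):
    d=c["R"].T@np.linalg.solve(c["mtx"],[u,v,1.]); o=-c["R"].T@c["t"]
    return (o+d*(z-o[2])/d[2])[:2]
E
python3 - <<'E'
from h import *
c=bot.read_camera("top")
f=lambda a,b,z:px2w(c,195+a/4.8-.4,175+b/4.8-.4,z)
L=f(65,437,.04);R=f(745,390,.04)
d=L-R;print("L,R",L,R,np.linalg.norm(d))
y=d/np.linalg.norm(d);x=np.array([y[1],-y[0]]);o=(L+R)/2+.125*x
yaw=np.arctan2(x[1],x[0]);print("origin",o,"yaw",yaw)
s=lambda p:np.round([(p-o)@x,(p-o)@y],4)
for n,a,b,z in[("red",255,168,.115),("green",376,163,.115),("blue",493,162,.115),("yellow",533,301,.115),("spice",92,356,.11),("keeperfront",184,190,.095),("stoptip",607,172,.095),("fenceR back",725,42,.085),("rightedge",720,68,.04)]:
    p=f(a,b,z);print(n,p.round(4),s(p))
np.savez("shelf.npz",o=o,yaw=yaw)
E
```

```text
L,R [0.42757112 0.246227  ] [ 0.46664601 -0.19167219] 0.43963911205943285
origin [0.57161386 0.03838734] yaw 0.08899689841531352
red [0.5979 0.1223] [0.0337 0.0812]
green [0.6025 0.0474] [0.0316 0.0062]
blue [ 0.6045 -0.025 ] [ 0.0272 -0.066 ]
yellow [ 0.5191 -0.0511] [-0.0602 -0.0845]
spice [0.4799 0.2204] [-0.0752  0.1895]
keeperfront [0.5849 0.168 ] [0.0247 0.1279]
stoptip [ 0.6013 -0.097 ] [ 0.0176 -0.1375]
fenceR back [ 0.6862 -0.1712] [ 0.0955 -0.219 ]
rightedge [ 0.6753 -0.1735] [ 0.0845 -0.2203]
```

```bash
cat >> h.py <<'E'
from scipy.spatial.transform import Rotation as Ro
S=np.load("shelf.npz"); O=S["o"]; YAW=float(S["yaw"]); c_,s_=np.cos(YAW),np.sin(YAW)
def rows(*T):
    "tool-frame shift (cm) and turn to shelf targets (x mm,y mm,z mm world)"
    s=bot.sense(); R=Ro.from_euler("xyz",s["tool_rot"]); G=Ro.from_euler("xyz",[np.pi,0,YAW])
    x,y=s["eef_pos"][:2]-O; print("now shelf",np.round([1e3*(x*c_+y*s_),1e3*(-x*s_+y*c_),1e3*s["eef_pos"][2]],1),"F",s["contact_force"].round(1),"t",s["time_s"])
    for t in T:
        p=np.array([O[0]+(t[0]*c_-t[1]*s_)/1e3,O[1]+(t[0]*s_+t[1]*c_)/1e3,t[2]/1e3])
        print(t,(R.inv().apply(p-s["eef_pos"])*100).round(2),(R.inv()*G).as_rotvec().round(3))
E
python3 -c "
from h import *
rows((-110,-290,230),(-24,81,180),(-24,81,70))"
```

```text
now shelf [-458.5 -627.   229.9] F [ 0.2 -0.6 -0.5] t 0.15
(-110, -290, 230) [ 4.023e+01 -2.704e+01  2.000e-02] [-0.001  0.     0.177]
(-24, 81, 180) [ 55.22 -62.05   5.06] [-0.001  0.     0.177]
(-24, 81, 70) [ 55.23 -62.03  16.06] [-0.001  0.     0.177]
```

```bash
python3 -m handwheel '[[40,-27,0,0,0,0.177,-1],[40,-27,0,0,0,0.177,-1],[40,-27,0,0,0,0.177,-1],[40,-27,0,0,0,0.177,-1],[40,-27,0,0,0,0.177,-1],[40,-27,0,0,0,0.177,-1],[40,-27,0,0,0,0.177,-1],[40,-27,0,0,0,0.177,-1],[40,-27,0,0,0,0.177,-1],[40,-27,0,0,0,0.177,-1],[40,-27,0,0,0,0.177,-1],[55.2,-62,5,0,0,0.177,-1],[55.2,-62,5,0,0,0.177,-1],[55.2,-62,5,0,0,0.177,-1],[55.2,-62,5,0,0,0.177,-1],[55.2,-62,5,0,0,0.177,-1],[55.2,-62,5,0,0,0.177,-1],[55.2,-62,5,0,0,0.177,-1],[55.2,-62,5,0,0,0.177,-1],[55.2,-62,5,0,0,0.177,-1]]' 10
python3 -c "
from h import *
rows((-24,81,180),(-24,81,70))"
```

```text
time_s: 1.82
eef_pos: [0.535, 0.0882, 0.1842]
tool_rot: [3.141, -0.0, 0.088]
contact_force: [1.8, -0.5, -0.1]
gripper_width: 0.0005
gripper_force: 0.0
now shelf [-32.   52.9 184.2] F [ 1.8 -0.5 -0.1] t 1.8167
(-24, 81, 180) [ 0.8  -2.81  0.42] [ 0.    -0.    -0.001]
(-24, 81, 70) [ 0.8  -2.82 11.42] [ 0.    -0.    -0.001]
```

```bash
python3 -m handwheel '[[0,0,0,0,0,0,-1],[0,0,0,0,0,0,-1],[0,0,0,0,0,0,-1],[0,0,0,0,0,0,-1]]'
python3 -c "
from h import *
rows((-24,81,180),(-24,81,68))"
```

```text
time_s: 2.15
eef_pos: [0.5352, 0.0849, 0.1842]
tool_rot: [3.141, 0.0, 0.087]
contact_force: [-0.8, -0.9, 0.2]
gripper_width: 0.0001
gripper_force: 0.0
now shelf [-32.1  49.6 184.2] F [-0.8 -0.9  0.2] t 2.15
(-24, 81, 180) [ 0.81 -3.15  0.42] [ 0.001  0.    -0.002]
(-24, 81, 68) [ 0.81 -3.15 11.62] [ 0.001  0.    -0.002]
```

```bash
python3 -m handwheel '[[0.8,-3.15,0.4,0,0,0,-1],[0.8,-3.15,4,0,0,0,-1],[0.8,-3.15,8,0,0,0,-1],[0.8,-3.15,11.6,0,0,0,-1],[0.8,-3.15,11.6,0,0,0,-1],[1.3,-3.15,11.6,0,0,0,-1],[1.7,-3.15,11.6,0,0,0,-1],[2.0,-3.15,11.6,0,0,0,-1],[2.3,-3.15,11.6,0,0,0,-1],[2.6,-3.15,11.6,0,0,0,-1],[2.8,-3.15,11.6,0,0,0,-1],[3.0,-3.15,11.6,0,0,0,-1],[3.2,-3.15,11.6,0,0,0,-1],[3.4,-3.15,11.6,0,0,0,-1],[3.6,-3.15,11.6,0,0,0,-1],[3.7,-3.15,11.6,0,0,0,-1],[3.8,-3.15,11.6,0,0,0,-1],[3.8,-3.15,11.6,0,0,0,-1]]'
python3 -c "
from h import *
rows()"
```

```text
time_s: 3.65
eef_pos: [0.5701, 0.1211, 0.0682]
tool_rot: [-3.142, 0.001, 0.089]
contact_force: [-1.6, -0.1, 0.2]
gripper_width: 0.0002
gripper_force: 0.6
now shelf [ 5.9 82.5 68.2] F [-1.6 -0.1  0.2] t 3.65
```

```bash
python3 -m handwheel '[[0.1,0,0,0,0,0,-1],[0.2,0,0,0,0,0,-1],[0.3,0,0,0,0,0,-1],[0.4,0,0,0,0,0,-1],[0.5,0,0,0,0,0,-1],[0.5,0,0,0,0,0,-1]]'
python3 -c "
from h import *
rows()"
```

```text
time_s: 4.15
eef_pos: [0.5703, 0.1212, 0.0671]
tool_rot: [3.14, 0.01, 0.09]
contact_force: [-20.6, -3.5, 10.5]
gripper_width: 0.0005
gripper_force: 11.3
now shelf [ 6.  82.6 67.1] F [-20.6  -3.5  10.5] t 4.15
```

```bash
python3 -m handwheel '[[-2,0,0,0,0,0,-1],[-3.5,0,0,0,0,0,-1],[-3.5,4,0,0,0,0,-1],[-3.5,7.6,0,0,0,0,-1],[-3.5,7.65,0,0,0,0,-1],[-3.0,7.65,0,0,0,0,-1],[-2.6,7.65,0,0,0,0,-1],[-2.2,7.65,0,0,0,0,-1],[-1.9,7.65,0,0,0,0,-1],[-1.7,7.65,0,0,0,0,-1],[-1.5,7.65,0,0,0,0,-1],[-1.3,7.65,0,0,0,0,-1],[-1.1,7.65,0,0,0,0,-1],[-0.9,7.65,0,0,0,0,-1],[-0.7,7.65,0,0,0,0,-1],[-0.5,7.65,0,0,0,0,-1],[-0.4,7.65,0,0,0,0,-1],[-0.3,7.65,0,0,0,0,-1],[-0.3,7.65,0,0,0,0,-1]]'
python3 -c "
from h import *
rows()"
```

```text
time_s: 5.73
eef_pos: [0.5771, 0.045, 0.0677]
tool_rot: [3.141, 0.004, 0.089]
contact_force: [-9.3, -0.5, 4.3]
gripper_width: 0.0007
gripper_force: 4.5
now shelf [ 6.   6.1 67.7] F [-9.3 -0.5  4.3] t 5.7333
```

```bash
python3 -m handwheel '[[-2,0,0,0,0,0,-1],[-3,0,-3,0,0,0,-1],[-3,2,-7,0,0,0,-1],[-2,6,-7.5,0,0,0,-1],[-1.8,10,-7.5,0,0,0,-1],[-1.8,12.2,-7.5,0,0,0,-1],[-1.8,12.2,-7.5,0,0,0,-1],[-1.8,12.2,-4,0,0,0,-1],[-1.8,12.2,0,0,0,0,-1],[-1.8,12.2,0,0,0,0,-1],[-1.4,11.8,0,0,0,0,-1],[-1.0,11.5,0,0,0,0,-1],[-0.7,11.2,0,0,0,0,-1],[-0.4,11.0,0,0,0,0,-1],[-0.1,10.7,0,0,0,0,-1],[0.2,10.4,0,0,0,0,-1],[0.4,10.2,0,0,0,0,-1],[0.6,10.0,0,0,0,0,-1],[0.6,10.0,0,0,0,0,-1]]'
python3 - <<'E'
from h import *
rows()
c=bot.read_camera("top"); cv2.imwrite("pics/crop1.png",cv2.resize(c["pixels"][175:275,195:360,::-1],None,fx=4.8,fy=4.8,interpolation=cv2.INTER_CUBIC))
c=bot.read_camera("side"); cv2.imwrite("pics/s1.png",cv2.resize(c["pixels"][130:280,200:340,::-1],None,fx=4,fy=4,interpolation=cv2.INTER_CUBIC))
E
```

```text
time_s: 7.32
eef_pos: [0.5943, -0.0535, 0.0685]
tool_rot: [-3.141, -0.0, 0.089]
contact_force: [-0.6, -1.6, 0.7]
gripper_width: 0.0004
gripper_force: 0.5
now shelf [ 14.4 -93.5  68.5] F [-0.6 -1.6  0.7] t 7.3167
```

View pics/s1.png

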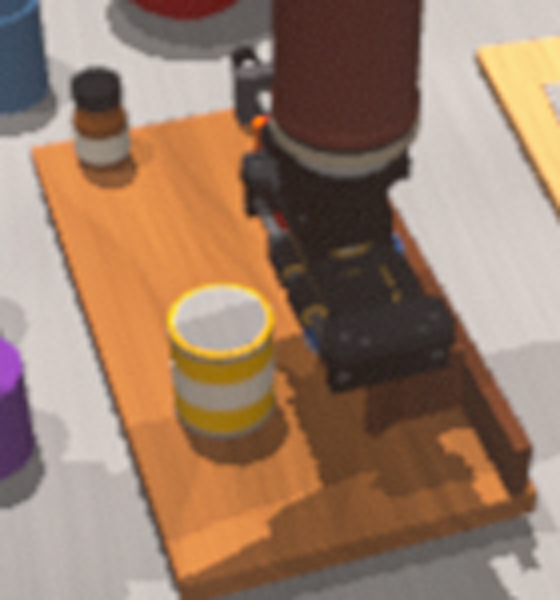

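The side crop shows yellow (220,360) undisturbed. The hand hides the row, so I continue by feel.

```bash
python3 -m handwheel '[[0.2,-0.1,0,0,0,0,-1],[0.4,-0.2,0,0,0,0,-1],[0.6,-0.4,0,0,0,0,-1],[0.8,-0.6,0,0,0,0,-1],[0.9,-0.8,0,0,0,0,-1],[1.0,-0.9,0,0,0,0,-1],[1.0,-0.9,0,0,0,0,-1]]'
python3 - <<'E'
from h import *
rows()
E
```

```text
time_s: 8.0
eef_pos: [0.6031, -0.0448, 0.0683]
tool_rot: [3.141, 0.0, 0.088]
contact_force: [-0.9, -5.7, 0.8]
gripper_width: 0.0006
gripper_force: 2.2
now shelf [ 24.  -85.6  68.3] F [-0.9 -5.7  0.8] t 8.0
```

```bash
python3 -m handwheel '[[-0.6,1.2,0,0,0,0,-1],[-1,1.2,-4,0,0,0,-1],[-2,0,-7.5,0,0,0,-1],[-3.8,-4.3,-7.5,0,0,0,-1],[-3.8,-4.3,-7.5,0,0,0,-1],[-3.8,-4.3,-7.5,0,0,0,-1],[-3.8,-4.3,-4,0,0,0,-1],[-3.8,-4.3,0,0,0,0,-1],[-3.8,-4.3,0,0,0,0,-1],[-3.4,-4.3,0,0,0,0,-1],[-3.1,-4.3,0,0,0,0,-1],[-2.8,-4.3,0,0,0,0,-1],[-2.6,-4.3,0,0,0,0,-1],[-2.4,-4.3,0,0,0,0,-1],[-2.2,-4.3,0,0,0,0,-1],[-2.0,-4.3,0,0,0,0,-1],[-1.8,-4.3,0,0,0,0,-1],[-1.7,-4.3,0,0,0,0,-1],[-1.6,-4.3,0,0,0,0,-1],[-1.6,-4.3,0,0,0,0,-1]]'
python3 - <<'E'
from h import *
rows()
E
```

```text
time_s: 9.67
eef_pos: [0.5814, -0.0029, 0.0677]
tool_rot: [3.141, 0.004, 0.089]
contact_force: [-8.2, 0.1, 3.7]
gripper_width: 0.0002
gripper_force: 4.4
now shelf [  6.1 -42.   67.7] F [-8.2  0.1  3.7] t 9.6667
```

```bash
python3 -m handwheel '[[-1.5,0,-0.5,0,0,0,-1],[-1.5,0,-4,0,0,0,-1],[-1.5,0,-8,0,0,0,-1],[-5,2,-8,0,0,0,-1],[-9,4.4,-8,0,0,0,-1],[-12.6,4.4,-8,0,0,0,-1],[-12.6,4.4,-8,0,0,0,-1],[-12.6,4.4,-8,0,0,0,-1]]'
python3 - <<'E'
from h import *
rows()
c=bot.read_camera("side"); cv2.imwrite("pics/s2.png",cv2.resize(c["pixels"][130:280,200:340,::-1],None,fx=4,fy=4,interpolation=cv2.INTER_CUBIC))
c=bot.read_camera("top"); cv2.imwrite("pics/crop2.png",cv2.resize(c["pixels"][175:275,195:360,::-1],None,fx=4.8,fy=4.8,interpolation=cv2.INTER_CUBIC))
E
```

```text
time_s: 10.33
eef_pos: [0.4601, -0.0588, 0.1485]
tool_rot: [3.14, -0.0, 0.087]
contact_force: [0.3, -0.3, 0.1]
gripper_width: 0.0006
gripper_force: 0.0
now shelf [-119.7  -86.9  148.5] F [ 0.3 -0.3  0.1] t 10.3333
```

View pics/crop2.png

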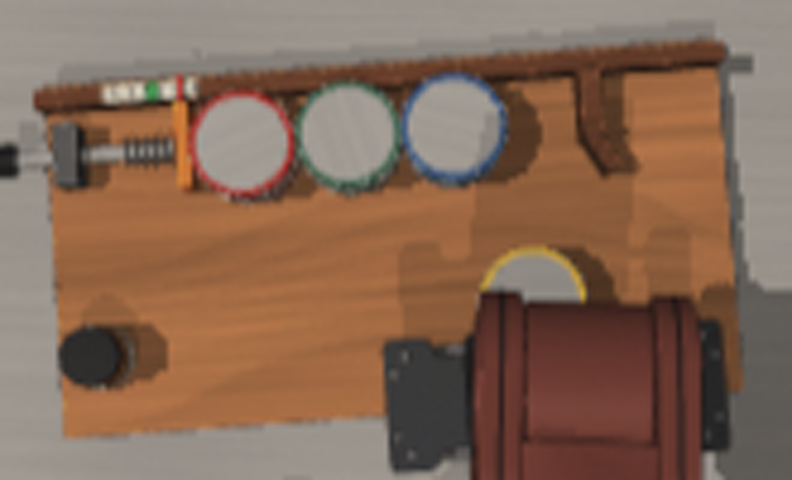

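All three tins stand against the fence and touch each other and the keeper: red (242,145), green (350,136), blue (455,128). Next I push yellow in.

```bash
python3 -m handwheel '[[0,0,4,0,0,0,-1],[0,0,8,0,0,0,-1],[0,0,8,0,0,0,-1],[0.6,0,8,0,0,0,-1],[1.1,0,8,0,0,0,-1],[1.5,0,8,0,0,0,-1],[2.0,0.1,8,0,0,0,-1],[2.5,0.2,8,0,0,0,-1],[3.0,0.3,8,0,0,0,-1],[3.5,0.4,8,0,0,0,-1],[4.0,0.5,8,0,0,0,-1],[4.5,0.6,8,0,0,0,-1],[5.0,0.7,8,0,0,0,-1],[5.5,0.8,8,0,0,0,-1],[6.0,0.9,8,0,0,0,-1],[6.5,1.0,8,0,0,0,-1],[7.0,1.1,8,0,0,0,-1],[7.3,1.2,8,0,0,0,-1],[7.3,1.2,8,0,0,0,-1]]'
python3 - <<'E'
from h import *
rows()
c=bot.read_camera("side"); cv2.imwrite("pics/s3.png",cv2.resize(c["pixels"][130:280,200:340,::-1],None,fx=4,fy=4,interpolation=cv2.INTER_CUBIC))
E
```

```text
time_s: 12.02
eef_pos: [0.5362, -0.0633, 0.0683]
tool_rot: [-3.141, -0.0, 0.089]
contact_force: [-0.2, -0.2, -0.6]
gripper_width: 0.0005
gripper_force: 0.0
now shelf [-44.3 -98.2  68.3] F [-0.2 -0.2 -0.6] t 12.0167
```

View pics/s3.png

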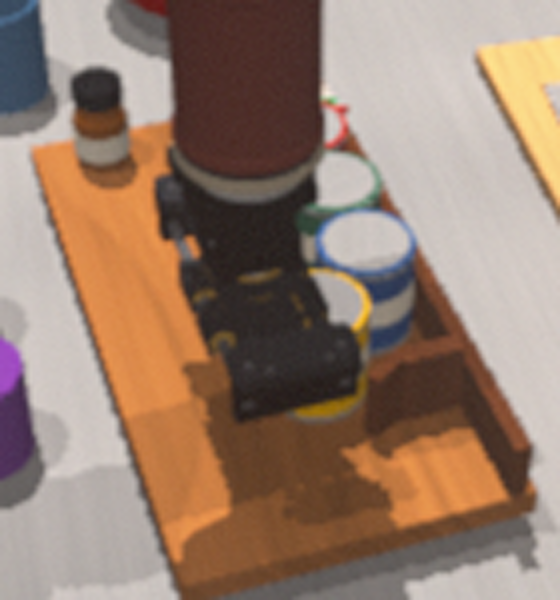

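Yellow (330,340) is at the mouth, touching nothing hard, and blue is at the fence. I go on in small steps.

```bash
python3 -m handwheel '[[0.3,0,0,0,0,0,-1],[0.6,0,0,0,0,0,-1],[0.9,0,0,0,0,0,-1],[1.2,0,0,0,0,0,-1],[1.5,0,0,0,0,0,-1],[1.8,0,0,0,0,0,-1],[2.0,0,0,0,0,0,-1],[2.2,0,0,0,0,0,-1],[2.4,0,0,0,0,0,-1],[2.5,0,0,0,0,0,-1]]'
python3 -c "
from h import *
rows()"
```

```text
time_s: 12.9
eef_pos: [0.5567, -0.0605, 0.0672]
tool_rot: [-3.141, 0.008, 0.089]
contact_force: [-18.9, 2.3, 8.4]
gripper_width: 0.0006
gripper_force: 9.5
now shelf [-23.7 -97.2  67.2] F [-18.9   2.3   8.4] t 12.9
```

```bash
python3 -m handwheel '[[0,-0.2,0,0,0,0,-1],[0,-0.4,0,0,0,0,-1],[0.1,-0.6,0,0,0,0,-1],[0.2,-0.7,0,0,0,0,-1],[0.2,-0.7,0,0,0,0,-1]]'
python3 -c "
from h import *
rows()"
```

```text
time_s: 13.32
eef_pos: [0.5594, -0.0543, 0.0673]
tool_rot: [3.141, 0.005, 0.088]
contact_force: [-8.9, -1.4, 0.9]
gripper_width: 0.0007
gripper_force: 4.7
now shelf [-20.4 -91.3  67.3] F [-8.9 -1.4  0.9] t 13.3167
```

```bash
python3 -m handwheel '[[0.2,-0.1,0,0,0,0,-1],[0.4,-0.2,0,0,0,0,-1],[0.6,-0.3,0,0,0,0,-1],[0.8,-0.4,0,0,0,0,-1],[0.9,-0.5,0,0,0,0,-1],[0.9,-0.5,0,0,0,0,-1]]'
python3 -c "
from h import *
rows()"
```

```text
time_s: 13.82
eef_pos: [0.5684, -0.0483, 0.0674]
tool_rot: [-3.141, 0.004, 0.089]
contact_force: [-7.8, -1.2, 0.0]
gripper_width: 0.0006
gripper_force: 3.7
now shelf [-10.9 -86.   67.4] F [-7.8 -1.2  0. ] t 13.8167
```

```bash
python3 -m handwheel '[[0.2,0,0,0,0,0,-1],[0.4,0,0,0,0,0,-1],[0.6,0,0,0,0,0,-1],[0.8,0,0,0,0,0,-1],[1.0,0,0,0,0,0,-1],[1.2,0,0,0,0,0,-1],[1.4,0,0,0,0,0,-1],[1.6,0,0,0,0,0,-1],[1.7,0,0,0,0,0,-1],[1.7,0,0,0,0,0,-1]]'
python3 -c "
from h import *
rows()"
```

```text
time_s: 14.65
eef_pos: [0.5852, -0.0468, 0.0679]
tool_rot: [3.142, 0.005, 0.088]
contact_force: [-12.7, 0.1, 4.6]
gripper_width: 0.0007
gripper_force: 6.3
now shelf [  5.9 -86.   67.9] F [-12.7   0.1   4.6] t 14.65
```

```bash
python3 -m handwheel '[[-1.5,0,0,0,0,0,-1],[-3,0,0,0,0,0,-1],[-6,0,-3,0,0,0,-1],[-10,0,-6,0,0,0,-1],[-13,0,-8,0,0,0,-1],[-13,0,-8,0,0,0,-1],[-13,0,-8,0,0,0,-1]]'
python3 - <<'E'
from h import *
rows()
c=bot.read_camera("top"); cv2.imwrite("pics/crop4.png",cv2.resize(c["pixels"][175:275,195:360,::-1],None,fx=4.8,fy=4.8,interpolation=cv2.INTER_CUBIC))
E
```

```text
time_s: 15.23
eef_pos: [0.4586, -0.0589, 0.1508]
tool_rot: [3.138, -0.005, 0.088]
contact_force: [-0.7, -0.1, -0.1]
gripper_width: 0.0002
gripper_force: 0.0
now shelf [-121.3  -86.9  150.8] F [-0.7 -0.1 -0.1] t 15.2333
```

View pics/crop4.png

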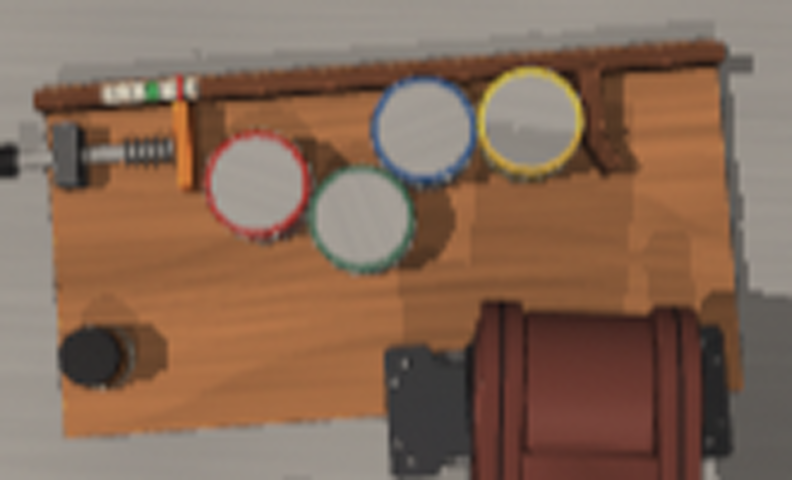

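Yellow (531,121) and blue (425,131) are home, but green (362,218) and red (257,185) popped forward. To mend it, I'll press red to the fence beside the keeper, then wedge green between blue and red.

```bash
python3 - <<'E'
from h import *
c=bot.read_camera("top")
for n,a,b in[("red",257,185),("green",362,218),("blue",425,131),("yellow",531,121)]:
    p=px2w(c,195+a/4.8-.4,175+b/4.8-.4,.115)-O; print(n,np.round([1e3*(p[0]*c_+p[1]*s_),1e3*(-p[0]*s_+p[1]*c_)],1))
E
```

```text
red [23.1 80.6]
green [-1.9 17.2]
blue [ 49.3 -25.4]
yellow [ 50.9 -91.3]
```

```bash
python3 -m handwheel '[[4,-4,0,0,0,0,-1],[7,-7,0,0,0,0,-1],[8,-11,0,0,0,0,-1],[8,-15,0,0,0,0,-1],[8,-17,0,0,0,0,-1],[8,-17,0,0,0,0,-1],[8,-17,4,0,0,0,-1],[8,-17,8.2,0,0,0,-1],[8,-17,8.2,0,0,0,-1],[9,-17,8.2,0,0,0,-1],[9.6,-17,8.2,0,0,0,-1],[10.1,-17,8.2,0,0,0,-1],[10.6,-17,8.2,0,0,0,-1],[11.1,-17,8.2,0,0,0,-1],[11.5,-17,8.2,0,0,0,-1],[11.9,-17,8.2,0,0,0,-1],[12.2,-17,8.2,0,0,0,-1],[12.5,-17,8.2,0,0,0,-1],[12.7,-17,8.2,0,0,0,-1],[12.9,-17,8.2,0,0,0,-1]]'
python3 -c "
from h import *
rows()"
```

```text
time_s: 17.0
eef_pos: [0.5701, 0.1226, 0.0661]
tool_rot: [3.141, 0.003, 0.089]
contact_force: [-10.3, -2.4, 4.0]
gripper_width: 0.0008
gripper_force: 5.5
now shelf [ 6.  84.  66.1] F [-10.3  -2.4   4. ] t 17.0
```

```bash
python3 -m handwheel '[[-2,0,0,0,0,0,-1],[-3,0,-3,0,0,0,-1],[-3,0,-7,0,0,0,-1],[-3,4,-7.5,0,0,0,-1],[-2.2,8,-7.5,0,0,0,-1],[-1.6,12,-7.5,0,0,0,-1],[-1.6,12.6,-7.5,0,0,0,-1],[-1.6,12.6,-7.5,0,0,0,-1],[-1.6,12.6,-4,0,0,0,-1],[-1.6,12.6,-0.2,0,0,0,-1],[-1.6,12.6,-0.2,0,0,0,-1],[-1.6,12.1,-0.2,0,0,0,-1],[-1.6,11.6,-0.2,0,0,0,-1],[-1.6,11.2,-0.2,0,0,0,-1],[-1.6,10.8,-0.2,0,0,0,-1],[-1.6,10.4,-0.2,0,0,0,-1],[-1.6,10.1,-0.2,0,0,0,-1],[-1.6,9.8,-0.2,0,0,0,-1],[-1.6,9.8,-0.2,0,0,0,-1]]'
python3 -c "
from h import *
rows()"
```

```text
time_s: 18.58
eef_pos: [0.5639, 0.0245, 0.0686]
tool_rot: [-3.141, -0.0, 0.09]
contact_force: [-0.1, 0.7, 0.5]
gripper_width: 0.0007
gripper_force: 0.0
now shelf [ -8.9 -13.2  68.6] F [-0.1  0.7  0.5] t 18.5833
```

```bash
python3 -m handwheel '[[0,1.5,0,0,0,0,-1],[-3,1.5,0,0,0,0,-1],[-6.2,1.5,0,0,0,0,-1],[-6.4,0,0,0,0,0,-1],[-6.4,-3,0,0,0,0,-1],[-6.4,-4.6,0,0,0,0,-1],[-6.4,-4.6,0,0,0,0,-1],[-5.6,-4.6,0,0,0,0,-1],[-5,-4.6,0,0,0,0,-1],[-4.5,-4.6,0,0,0,0,-1],[-4,-4.6,0,0,0,0,-1],[-3.6,-4.6,0,0,0,0,-1],[-3.2,-4.6,0,0,0,0,-1],[-2.9,-4.6,0,0,0,0,-1],[-2.6,-4.6,0,0,0,0,-1],[-2.4,-4.6,0,0,0,0,-1],[-2.2,-4.6,0,0,0,0,-1],[-2.0,-4.6,0,0,0,0,-1]]'
python3 - <<'E'
from h import *
rows()
c=bot.read_camera("side"); cv2.imwrite("pics/s5.png",cv2.resize(c["pixels"][130:280,200:340,::-1],None,fx=4,fy=4,interpolation=cv2.INTER_CUBIC))
E
```

```text
time_s: 20.08
eef_pos: [0.5395, 0.0678, 0.0682]
tool_rot: [-3.142, 0.001, 0.089]
contact_force: [-3.7, -0.1, 0.7]
gripper_width: 0.0006
gripper_force: 1.9
now shelf [-29.4  32.1  68.2] F [-3.7 -0.1  0.7] t 20.0833
```

View pics/s5.png

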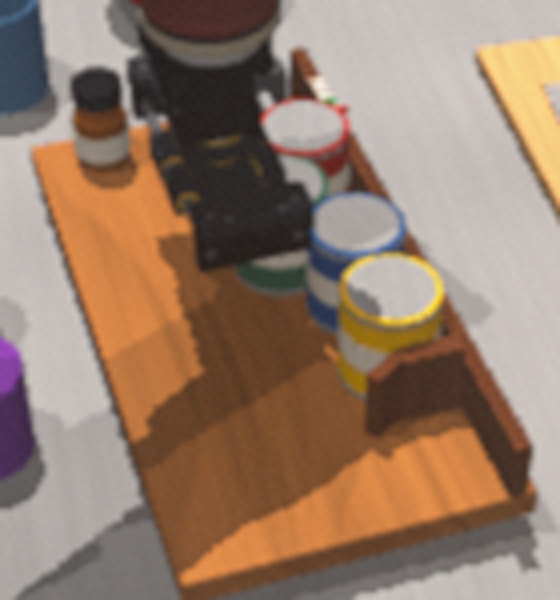

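Green (285,230) is entering between red and blue, and yellow and blue are in place. I continue slowly, drifting to +y.

```bash
python3 -m handwheel '[[0.2,-0.05,0,0,0,0,-1],[0.4,-0.1,0,0,0,0,-1],[0.6,-0.15,0,0,0,0,-1],[0.8,-0.2,0,0,0,0,-1],[1.0,-0.3,0,0,0,0,-1],[1.2,-0.4,0,0,0,0,-1]]'
python3 -c "
from h import *
rows()"
```

```text
time_s: 20.63
eef_pos: [0.549, 0.0734, 0.0677]
tool_rot: [-3.142, 0.005, 0.09]
contact_force: [-12.8, 1.2, 4.6]
gripper_width: 0.0008
gripper_force: 6.2
now shelf [-19.4  36.9  67.7] F [-12.8   1.2   4.6] t 20.6333
```

```bash
python3 -m handwheel '[[0.1,-0.2,0,0,0,0,-1],[0.2,-0.4,0,0,0,0,-1],[0.4,-0.6,0,0,0,0,-1],[0.6,-0.7,0,0,0,0,-1],[0.8,-0.8,0,0,0,0,-1],[0.9,-0.8,0,0,0,0,-1]]'
python3 -c "
from h import *
rows()"
```

```text
time_s: 21.13
eef_pos: [0.5585, 0.0813, 0.0678]
tool_rot: [3.141, 0.003, 0.089]
contact_force: [-6.4, -0.0, 0.6]
gripper_width: 0.0004
gripper_force: 3.7
now shelf [-9.2 43.9 67.8] F [-6.4 -0.   0.6] t 21.1333
```

```bash
python3 -m handwheel '[[0.2,0,0,0,0,0,-1],[0.4,0,0,0,0,0,-1],[0.6,0,0,0,0,0,-1],[0.8,0,0,0,0,0,-1],[1.0,0,0,0,0,0,-1],[1.2,0,0,0,0,0,-1],[1.4,0,0,0,0,0,-1],[1.6,0,0,0,0,0,-1],[1.7,0,0,0,0,0,-1],[1.7,0,0,0,0,0,-1]]'
python3 -c "
from h import *
rows()"
```

```text
time_s: 21.97
eef_pos: [0.5737, 0.0825, 0.0676]
tool_rot: [3.14, 0.007, 0.089]
contact_force: [-16.2, -3.7, 7.9]
gripper_width: 0.0006
gripper_force: 8.6
now shelf [ 6.  43.7 67.6] F [-16.2  -3.7   7.9] t 21.9667
```

Home (x = 6.0). I back off and look.

```bash
python3 -m handwheel '[[-0.2,0,0,0,0,0,-1],[-0.6,0,0,0,0,0,-1],[-2,0,0,0,0,0,-1],[-5,0,-1,0,0,0,-1],[-9,0,-5,0,0,0,-1],[-13,0,-8,0,0,0,-1],[-13,0,-8,0,0,0,-1],[-13,0,-8,0,0,0,-1]]'
python3 - <<'E'
from h import *
rows()
c=bot.read_camera("top"); cv2.imwrite("pics/crop6.png",cv2.resize(c["pixels"][175:275,195:360,::-1],None,fx=4.8,fy=4.8,interpolation=cv2.INTER_CUBIC))
E
```

```text
time_s: 22.63
eef_pos: [0.4469, 0.0717, 0.1519]
tool_rot: [3.139, -0.006, 0.089]
contact_force: [1.4, 0.7, 0.4]
gripper_width: 0.0003
gripper_force: 0.0
now shelf [-121.2   44.3  151.9] F [1.4 0.7 0.4] t 22.6333
```

View pics/crop6.png

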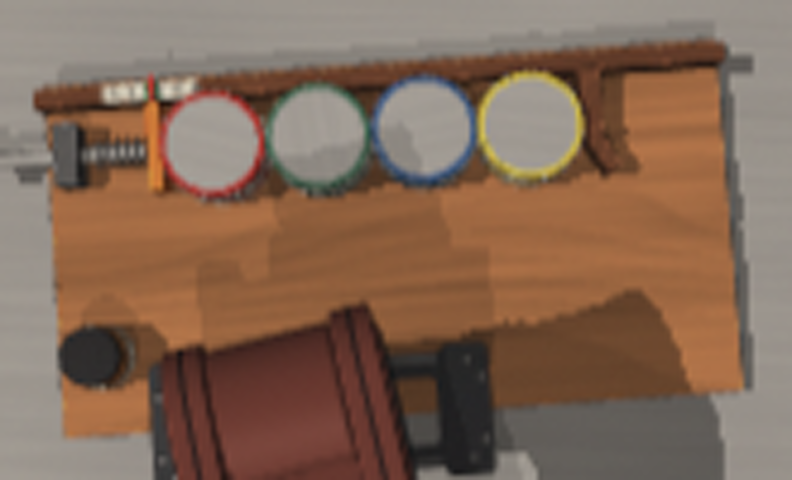

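All four are in the row and the pointer (152,85) sits on the green band. Yellow (531,126) looks 2-3 mm short of the fence line, so I press it lightly once more.

```bash
python3 -m handwheel '[[3,4,0,0,0,0,-1],[6,7,0,0,0,0,-1],[8,10.5,0,0,0,0,-1],[8,13.6,0,0,0,0,-1],[8,13.6,0,0,0,0,-1],[8,13.6,4,0,0,0,-1],[8,13.6,8.3,0,0,0,-1],[9.5,13.6,8.3,0,0,0,-1],[11,13.6,8.3,0,0,0,-1],[11.8,13.6,8.3,0,0,0,-1],[12.2,13.6,8.3,0,0,0,-1],[12.4,13.6,8.3,0,0,0,-1],[12.6,13.6,8.3,0,0,0,-1],[12.8,13.6,8.3,0,0,0,-1],[12.9,13.6,8.3,0,0,0,-1],[12.9,13.6,8.3,0,0,0,-1]]'
python3 -c "
from h import *
rows()"
```

```text
time_s: 24.02
eef_pos: [0.5857, -0.0526, 0.065]
tool_rot: [3.141, 0.004, 0.089]
contact_force: [-9.1, -0.4, 3.6]
gripper_width: 0.0004
gripper_force: 4.5
now shelf [  6.  -91.9  65. ] F [-9.1 -0.4  3.6] t 24.0167
```

```bash
python3 -m handwheel '[[-0.2,0,0,0,0,0,-1],[-0.6,0,0,0,0,0,-1],[-2,0,0,0,0,0,-1],[-5,0,-1,0,0,0,-1],[-9,0,-5,0,0,0,-1],[-13,0,-8,0,0,0,-1],[-13,0,-8,0,0,0,-1],[-13,0,-8,0,0,0,-1]]'
python3 - <<'E'
from h import *
c=bot.read_camera("top"); cv2.imwrite("pics/crop7.png",cv2.resize(c["pixels"][175:275,195:360,::-1],None,fx=4.8,fy=4.8,interpolation=cv2.INTER_CUBIC))
E
```

```text
time_s: 24.68
eef_pos: [0.4571, -0.0652, 0.1487]
tool_rot: [3.138, -0.004, 0.087]
contact_force: [2.2, -1.1, 0.4]
gripper_width: 0.0005
gripper_force: 0.0
```

View pics/crop7.png

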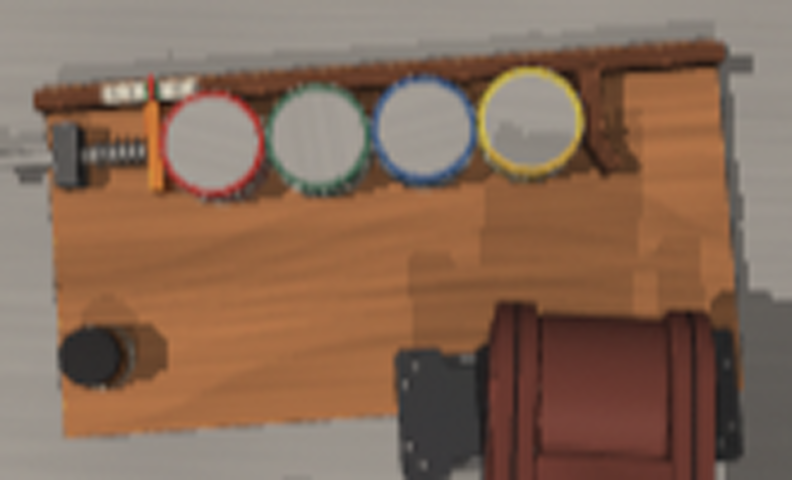

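The row is straight: tin centres at v = 145, 137, 130 and 121. The pointer is on the green band and the jar is untouched.

```bash
python3 -c "
from bench import bot
print(bot.close_job())"
```

```text
the job is handed in; nothing more can be done
None
```

I handed the job in at about 25 s: in the last picture all four tins stand in one row against the fence with the keeper's pointer on the green band, and nothing else moved; no verdict was returned.

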